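# Clip the marker in front of the tall tin

## Task

First swing the steel hook arm out from over the shelf's front guard, at least until it sticks straight out from the shelf. Then take the sprung clip off its little stand and clip it on the guard's top edge in front of the middle of the tall tin, square to the guard, pushed well down so that its rubber jaws grip the guard with their whole length. Leave the tins, bowl, spoons and scoop where they are.

Things in the scene. Friction and masses are not known exactly. Their poses are not given: they have to be found in the camera images.
- guard: Fixed wooden strip at the shelf front, 6 mm thick, 330 mm long, 50 mm high along its slope, leaning 26 degrees (0.45 rad) from vertical towards the robot. Origin: middle of its top edge, 165 mm above the table. z points up the slope out of the edge, y along the edge, x through the thickness (away from the robot and up). Both faces are clear to 45 mm down.
- shelf: The fixed shelf unit, placed and turned anew each time. Origin: on the table below the middle of the guard's edge; x away from the robot, y along the guard, z up. Board top 122 mm above the table; four tins in a row on it, 70 mm apart, centres at x = 102 mm; pegboard upstand behind them at x = 145 mm, 200 mm high.
- tall_tin: The one tall tin: round, aluminium, 56 mm diameter, 105 mm tall, loose in the row of four tins on the shelf (the others are 62 mm tall). Origin: centre of its underside; its z is up, its y axis runs along the guard, its x away from the robot, square to the row. It is the tin to be marked; do not move it.
- short_tin_a: A short round aluminium tin, 56 mm diameter, 62 mm tall, loose on the shelf board, to be left alone. Origin: centre of its underside.
- short_tin_b: Another short round aluminium tin, 56 mm diameter, 62 mm tall, loose on the shelf board, to be left alone. Origin: centre of its underside.
- short_tin_c: A third short round aluminium tin, 56 mm diameter, 62 mm tall, loose on the shelf board, to be left alone. Origin: centre of its underside.
- hook_arm (a joint): Angle (rad) of the steel hook arm on its upright pin at the shelf's left end: 0 = over and along the guard (free end to the guard's -y), growing as the free end swings towards the robot (clockwise from above), 1.57 = straight out from the shelf, stop at 2.4. Light friction (under 1 N at the knob); stays where left. 8 mm bar, 220 mm long, 225 mm above the table, hooked end.
- hook_hinge (a point): Point on the hook arm's upright turning axis, 243 mm above the table.
- hook_knob (a point): Top centre of the round upright steel knob on the hook arm, 120 mm from the turning axis: 16 mm diameter, standing 32 mm above the bar, its top 261 mm above the table. Pinch or push it to swing the arm.
- clip: Sprung steel clip like a big clothes peg: two levers 22 mm wide on a cross pin (10 mm diameter), 50 g, starting upright on the stand's plate. Origin: pin centre. z from jaws to tails, y along the pin, x from jaw to jaw (frame of the +x lever). Squeezing the tails along x (about 9 N) opens the jaws until a stop; 20 to 25 N holds it firmly there. Let go, it springs shut (8 N).
- clip_tails (a point): Point midway between the clip's tail ends, 41 mm above the pin along the clip's z. On a 6 mm plate the tails spread to 40 mm over their outer faces here; at the stop they are 20 mm over their outer faces, which are then flat and parallel from the pin to the ends. With fingertips 7 mm above the pin they are gripped over most of their length.
- clip_pads (a point): Point midway between the clip's rubber jaw pads, 27 mm below the pin along the clip's z. The pads run from 20 to 34 mm below the pin (34 mm is the jaw tips) and lie flat on a 6 mm plate; at the stop they are about 20 mm apart.
- clip_jaw (a joint): Opening angle of the clip's levers (rad): 0 = closed on a 6 mm plate, -0.2 = fully shut on nothing, 0.5 = fully open at the stop.
- clip_stand: Fixed stand: dark wooden foot 50 x 70 x 18 mm with an upright aluminium plate 6 mm thick and 60 mm wide in its middle, top edge 62 mm above the table. Origin: centre of the underside; x through the plate's thickness, y along its edge, z up. The clip sits on the middle of that edge with its pin 12 mm above it, its x along the stand's x.
- bowl: Red ceramic bowl, 110 mm across, 50 mm high, loose on the table, to be left alone. Origin: centre of the underside.
- spoons: Set of three steel measuring spoons on a ring, about 125 mm long, 12 mm high, loose on the table, to be left alone. Origin: under the ring's centre.
- scoop: White plastic scoop, about 160 mm long, 34 mm high, loose on the table, to be left alone. Origin: underside of its neck.
Things that resemble listed ones, but are neither listed nor needed, are in the scene too. What is shaped like the clip but orange or pink is not meant.

How it is judged (in metres and radians):
On the way, in this order (a step that is already met when the one before it is completed fails the run):
1. the hook arm is swung out from the guard (joint above 1.4 rad) (value of joint hook_arm above 1.4 rad), for 0.2 s.
2. the clip is taken off its stand (more than 60 mm from where it sat) (distance of clip from where it was at the start of the episode above 0.06 m), for 0.1 s.
At the end, for the whole second after the job is handed in: Hook arm at 1.4 rad or more; clip released, at rest, closed on the guard (jaw angle within 0.1 of 0, over 2 N), centred within 4 mm, pin 3 to 20 mm above the edge, within 20 mm of the tall tin's middle along the guard, within 0.15 rad of its slope and 0.2 rad of its edge (value of joint hook_arm above 1.4 rad and x of clip in the frame of guard between -0.004 and 0.004 m and z of clip in the frame of guard between 0.003 and 0.02 m and y of clip in the frame of tall_tin between -0.02 and 0.02 m and angle between the z axis of clip and the z axis of guard, either way round below 0.15 rad and angle between the y axis of clip and the y axis of guard, either way round below 0.2 rad and value of joint clip_jaw between -0.1 and 0.1 rad and contact force between clip and guard above 2 N and linear speed of clip below 0.02 m/s); the robot touches nothing.
It fails at once if a tin moved by more than 20 mm (distance of any of tall_tin, short_tin_a, short_tin_b, short_tin_c from where it was at the start of the episode above 0.02 m).
It fails at once if the bowl, spoons or scoop moved by more than 20 mm (distance of any of bowl, spoons, scoop from where it was at the start of the episode above 0.02 m).
It also fails if it takes over 58 s, if anything falls off the work surface, if the arm or the gripper's body presses on something with over 40 N, if the wrist force passes 120 N, or if a joint passes its speed limit or range.

## Robot

A 7-joint arm with a two-finger parallel gripper is mounted at the origin on the work surface. World frame = base frame: x ahead of the robot, y to its left, z up, the work surface at z = 0. Lengths are in mm, angles in rad, forces in N, time in s.
With the tool pointing down it reaches from about 350 to 900 mm from the base axis. Payload 8.1 kg.
Tool frame: the origin (TCP) lies at the very end of the fingers, on their centre line; the grasp point (between the pads) lies 19 mm behind it; z points along the fingers, y is the line along which they close (so a half turn about z gives the same grasp; the last joint's range is limited). The gripper opens to 92 mm and grips with 3 to 60 N. Pads are 19 mm wide; open, the fingers measure 130 mm over their backs; the gripper's body (75 mm by 190 mm) begins 47 mm behind the grasp point.
Start: joints at [-1.244, 0.434, 0.025, 1.573, -0.012, 1.134, -0.075], TCP at [260.459, 568.158, 204.242] pointing down, gripper open.
Joint ranges: [-2.62, 2.62], [-0.44, 2.09], [-1.27, 1.32], [0.08, 2.57], [-1.32, 4.46], [0.12, 2], [-2.74, 2.74]. Speed limits (rad/s): [2.22, 2.22, 3.01, 3.01, 3.14, 3.14, 3.14].

## Interface

Orientations are given as a unit quaternion [w, x, y, z].
In Python, from bench import sense, imaging, bot gives the robot as it stands. The module is installed in compiled form; this text tells all that it offers.
- The arm moves only by the tool apply_moves, never from a script. Its argument "steps" is a list of rows, each an object of numbers: "tx", "ty", "tz": the shift along the tool's x, y, z in cm; "twist": the turn about the tool's z in rad; "gripper": the opening, from 0 (shut) to 1 (fully open). In form: [{"tx": .., "ty": .., "tz": .., "twist": .., "gripper": ..}, ...]. A call has 1 to 10 rows; each row is the pose to reach, as a shift and turn from the pose commanded when the call began, along the tool's axes at that moment; what a row does not reach only later rows make up. A row lasts 1/8 s, in which the tool goes at most 62.5 mm and 10.7 degrees, less where a joint would pass 70% of its speed; a pose out of reach is approached as far as the arm can. A call with a gripper value outside its range is refused whole. The fingers move at their own pace and stop on an object; "squeeze" is the grip in N (left out, the last holds). Time passes only in rows, so rows that repeat a pose let the fingers close. It gives the time, the measured TCP pose, the force, the opening and the grip force at its end, in the units of the state.
- sense(): the state, without advancing time (a new reading comes with each control period).
- imaging.get_image(name): name is "scene" or "side" or "wrist"; returns the picture (400x640x3 uint8, red, green, blue); there is no depth.
- imaging.calibration(name): a dict with "fx", "fy", "cx", "cy" (pixels), "rvec" (rotation vector, rad) and "tvec" (3), from world to camera coordinates, as OpenCV has them. Camera axes: x right, y down, z forward; pixel columns grow to the right and rows downward; lengths in mm; the calibration is good to about 2 mm. The wrist camera is an equidistant fisheye: a pixel r from the principal point sees the ray r / f radians off the axis. A picture is of the moment at which its call begins: read the wrist's pose just before it. calibration takes no time and is no camera call; for the wrist camera it gives the pose at the moment of the call.
- bot.finish_job(): hands the job in; it is judged then, once.
Trained networks look in the newest picture that a camera, given by its name, has taken for a name from the list of things; names that differ only in an ending like _2 or _b are one class to them, and where a whole thing is asked for, a point or a joint stands for the part that bears it (a point fixed in the world has none). Each returns a list of dicts, best first, with "score" (0 to 1); they miss things now and then, are a little off and sometimes report something else, mostly with a low value. They report only what shows in the picture. A call takes as long as a camera call. They do not tell look-alikes from the thing itself.
- imaging.masks_of(query, camera): "mask" (400x640 bool, what is visible of it).
- imaging.spot_point(query, camera): "xyz" ([x, y, z] in mm, in the coordinates of the camera as it stood for that picture, good to about 4 mm: a listed point, or the origin of a listed thing).
The state is a dict: "t": time; "qpos": joint angles; "qvel": joint speeds; "tau": joint torques, N m; "tcp_pos": TCP position; "orientation": TCP orientation; "wrist_force": force on the tool from outside, world axes, zero at the start; "wrist_torque": the same for the moment, N m; "finger_gap": finger opening in mm; "grip_force": force on a finger pad.
Only numpy, scipy, OpenCV 4.12 (cv2) and the standard library are available. Lean on these libraries where they do the work, as an engineer would, in place of code of your own. Each camera call takes 0.05 s, during which the arm holds its last target. There are 200 camera calls.

## Working session

There is one attempt and no reset: what is moved stays moved. The work goes in short steps, Python scripts to look and compute and a tool call to move; the robot and the scene stay as the last step left them, time stands still between calls to the robot, and variables do not carry over. Pictures are saved under pics/ and viewed, at most 10 in all, crops included, and the job is handed in when it is done.

Besides the shell and the picture viewer there is one more tool, called after "Emit:" as name([rows], argument=value, ...), one row to a line, values as JSON. apply_moves: Moves the arm, as the interface text tells. Its arguments: {"type":"object","properties":{"steps":{"type":"array"},"squeeze":{"type":"number"}},"required":["steps"]}

```bash
mkdir -p pics; cat > h.py <<'E'
import numpy as np, cv2
from bench import sense, imaging, bot
from scipy.spatial.transform import Rotation as R
def toworld(p,cam):
    c=imaging.calibration(cam); M=cv2.Rodrigues(np.array(c["rvec"],float))[0]
    return M.T@(np.array(p)-np.array(c["tvec"]).ravel())
def spot(q,cam,n=4):
    return [(round(d["score"],2),toworld(d["xyz"],cam).round(1).tolist()) for d in imaging.spot_point(q,cam)[:n]]
def save(cam,name):
    im=imaging.get_image(cam); cv2.imwrite("pics/"+name,im[:,:,::-1]); return im
def tool():
    s=sense(); q=s["orientation"]; return np.array(s["tcp_pos"]),R.from_quat([q[1],q[2],q[3],q[0]])
def pix(cam,p):
    c=imaging.calibration(cam);K=np.array([[c["fx"],0,c["cx"]],[0,c["fy"],c["cy"]],[0,0,1]])
    return cv2.projectPoints(np.array([p],float),np.array(c["rvec"],float),np.array(c["tvec"],float),K,None)[0].ravel().round(0)
E
python3 - <<'E'
from h import *
a=save("scene","a.png");b=save("side","b.png")
cv2.imwrite("pics/ab.png",np.vstack([a,b])[:,:,::-1][:, :])
cv2.imwrite("pics/ab.png",cv2.resize(np.vstack([a,b])[:,:,::-1],(480,600)))
for q in ["guard","shelf","tall_tin","hook_hinge","hook_knob","clip","clip_tails","clip_pads","clip_stand","bowl","spoons","scoop"]:
    for cam in ("scene","side"): print(q,cam,spot(q,cam,3))
s=sense();print(s["tcp_pos"],tool()[1].as_matrix().round(3).tolist(),s["finger_gap"],s["t"])
E
```

```text
guard scene [(0.57, [545.4, -15.1, 164.9])]
guard side [(0.7, [549.6, -18.1, 163.7])]
shelf scene [(0.79, [549.3, -13.1, -2.1])]
shelf side []
tall_tin scene [(0.96, [650.5, 26.3, 122.4])]
tall_tin side [(0.7, [651.3, 26.9, 118.2]), (0.47, [652.2, -42.6, 119.0])]
hook_hinge scene [(0.84, [541.1, 175.1, 242.7]), (0.23, [548.3, -14.4, 162.7])]
hook_hinge side [(0.6, [540.0, 173.2, 245.7]), (0.54, [648.2, 99.5, 120.6])]
hook_knob scene [(0.9, [520.6, 58.4, 258.6]), (0.45, [443.7, -295.3, 74.9])]
hook_knob side [(0.77, [514.4, 54.5, 265.4]), (0.56, [538.7, 176.7, 244.2]), (0.55, [649.6, -119.1, 123.0])]
clip scene [(0.71, [447.0, -292.0, 75.3]), (0.62, [469.6, -198.7, 35.0]), (0.49, [357.7, -271.7, 30.5])]
clip side [(0.68, [470.8, -201.1, 34.2]), (0.54, [362.2, -269.5, 31.4])]
clip_tails scene [(0.56, [354.5, -272.5, 76.5]), (0.52, [472.0, -204.1, 73.1]), (0.52, [447.2, -294.8, 76.8])]
clip_tails side [(0.71, [359.1, -272.2, 79.1]), (0.7, [473.5, -205.7, 76.1]), (0.5, [443.6, -292.6, 115.8])]
clip_pads scene [(0.54, [358.1, -272.8, 4.5]), (0.48, [475.5, -199.0, 4.3]), (0.41, [447.4, -295.5, 47.1])]
clip_pads side [(0.71, [443.0, -297.8, 44.6]), (0.6, [647.2, -119.9, 118.2]), (0.57, [357.9, -272.1, 10.9])]
clip_stand scene [(0.76, [447.9, -296.9, -2.4])]
clip_stand side [(0.73, [447.2, -293.4, -1.0]), (0.19, [547.1, -13.4, 165.3])]
bowl scene [(0.56, [390.8, -55.1, 1.1]), (0.42, [447.7, -296.9, 47.4])]
bowl side [(0.93, [391.8, -65.8, 5.6])]
spoons scene [(0.86, [606.0, -402.7, 3.6])]
spoons side [(0.66, [611.4, -405.8, -1.8])]
scoop scene [(0.85, [481.3, 407.3, -1.5]), (0.51, [448.9, -298.6, -3.7])]
scoop side [(0.59, [481.0, 401.0, -2.5])]
[260.49128869 568.14057229 204.25771983] [[-0.909, 0.417, 0.0], [0.417, 0.909, 0.0], [-0.0, 0.0, -1.0]] 92.06415884400329 1.3
```

View pics/a.png

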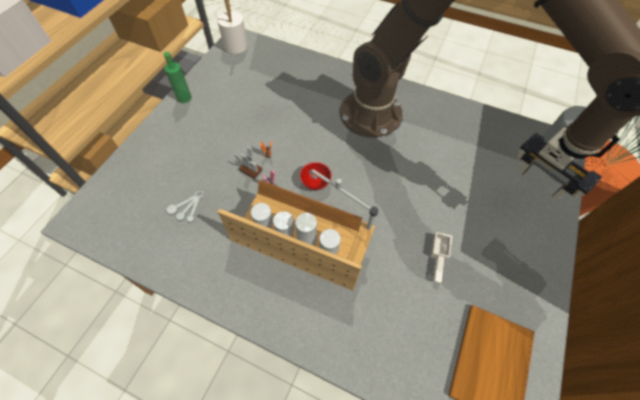

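View pics/b.png

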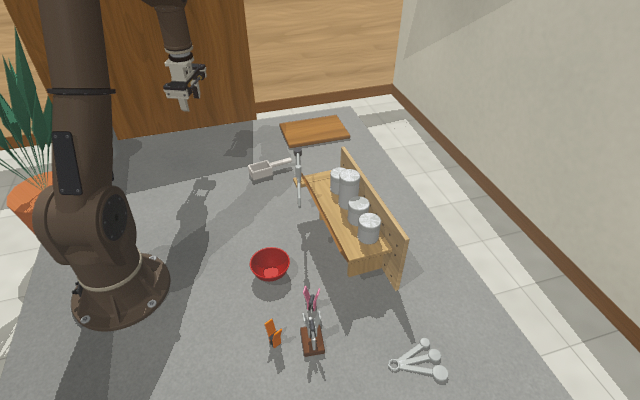

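The scene view shows the shelf with the tall tin at about (306,222), the hook arm's knob at (338,183), hinge (374,210). The clip stand is at (250,168), with orange and pink look-alikes at (266,150) and (271,178). The side view agrees. First I go above the knob.

Emit:
apply_moves([
  {"tx": -44.7, "ty": -35.8, "tz": -11.6, "twist": 1.33, "gripper": 0.5},
  {"tx": -44.7, "ty": -35.8, "tz": -11.6, "twist": 1.33, "gripper": 0.5},
  {"tx": -44.7, "ty": -35.8, "tz": -11.6, "twist": 1.33, "gripper": 0.5},
  {"tx": -44.7, "ty": -35.8, "tz": -11.6, "twist": 1.33, "gripper": 0.5},
  {"tx": -44.7, "ty": -35.8, "tz": -11.6, "twist": 1.33, "gripper": 0.5},
  {"tx": -44.7, "ty": -35.8, "tz": -11.6, "twist": 1.33, "gripper": 0.5},
  {"tx": -44.7, "ty": -35.8, "tz": -11.6, "twist": 1.33, "gripper": 0.5},
  {"tx": -44.7, "ty": -35.8, "tz": -11.6, "twist": 1.33, "gripper": 0.5},
  {"tx": -44.7, "ty": -35.8, "tz": -11.6, "twist": 1.33, "gripper": 0.5},
  {"tx": -44.7, "ty": -35.8, "tz": -11.6, "twist": 1.33, "gripper": 0.5},
])

```text
t: 2.55
tcp_pos: [519.0, 52.0, 321.4]
orientation: [0.001, 0.772, 0.635, 0.001]
wrist_force: [-0.1, 0.8, -0.4]
finger_gap: 45.8
grip_force: 0.0
```

```bash
python3 - <<'E'
from h import *
w=save("wrist","w1.png")
p,r=tool();print(p.round(1),r.as_matrix().round(3).tolist(),sense()["t"])
for q in ["hook_knob","hook_hinge","short_tin_a","tall_tin","guard"]: print(q,spot(q,"wrist",4))
a=save("scene","a2.png")
for c in("scene","side"):
  if c=="side":save("side","b2.png")
  print(spot("short_tin_a",c,4),spot("hook_knob",c,2))
E
```

```text
[519.6  50.9 321.6] [[0.194, 0.981, 0.003], [0.981, -0.194, -0.001], [-0.001, 0.003, -1.0]] 2.6
hook_knob [(0.65, [509.3, 58.8, 263.3])]
hook_hinge [(0.65, [540.7, 177.8, 238.8])]
short_tin_a [(0.9, [644.5, 101.8, 120.8]), (0.52, [648.1, -39.2, 119.4])]
tall_tin [(0.56, [646.2, 33.3, 124.8])]
guard [(0.8, [550.3, -5.3, 168.8])]
[(0.92, [642.4, 98.8, 120.0]), (0.8, [654.1, -116.9, 117.7]), (0.68, [650.0, -42.9, 120.4])] [(0.82, [518.7, 58.9, 258.5])]
[(0.94, [654.6, -41.3, 122.3]), (0.74, [646.0, 95.8, 121.0]), (0.57, [650.8, -118.9, 118.0]), (0.48, [480.3, 401.4, -1.2])] [(0.54, [482.0, 404.8, 1.0]), (0.5, [513.0, 55.1, 263.2])]
```

View pics/w1.png

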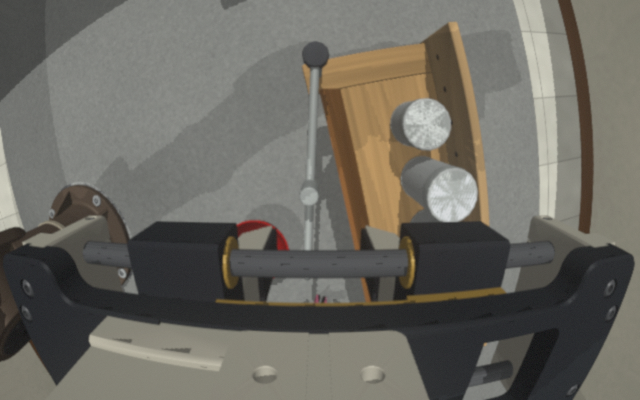

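The wrist view shows the knob at (309,197) between the open fingers' line, the hinge at (316,55), and tins at (427,124) and (450,192). All of this matches the measured positions. Lowering partway to settle.

Emit:
apply_moves([
  {"tx": 0, "ty": -0.2, "tz": 4.0, "twist": 0, "gripper": 0.5},
  {"tx": 0, "ty": -0.2, "tz": 4.0, "twist": 0, "gripper": 0.5},
  {"tx": 0, "ty": -0.2, "tz": 4.0, "twist": 0, "gripper": 0.5},
  {"tx": 0, "ty": -0.2, "tz": 4.0, "twist": 0, "gripper": 0.5},
])

```text
t: 3.65
tcp_pos: [516.5, 56.9, 281.6]
orientation: [0.0, 0.771, 0.637, 0.001]
wrist_force: [-0.2, 1.0, -0.3]
finger_gap: 46.0
grip_force: 0.0
```

```bash
python3 - <<'E'
from h import *
w=save("wrist","w2.png")
p,r=tool();print(p.round(1),r.as_matrix().round(3).tolist(),sense()["t"])
for q in ["hook_knob","hook_hinge"]: print(q,spot(q,"wrist",4))
c=imaging.calibration("wrist");print(c)
print(toworld([0,0,0],"wrist"))
E
```

```text
[516.4  56.8 281.4] [[0.188, 0.982, 0.002], [0.982, -0.188, 0.0], [0.001, 0.002, -1.0]] 3.7
hook_knob [(0.84, [511.1, 59.2, 262.1])]
hook_hinge [(0.64, [543.4, 177.9, 240.7])]
{'fx': 309.70691628693146, 'fy': 309.70691628693146, 'cx': 318.31432750522004, 'cy': 199.5776401750071, 'rvec': array([-2.88409198,  0.27414385,  0.03335351]), 'tvec': array([-495.59035044,   99.46184768,  499.99176274])}
[527.63281789 120.71754189 461.00444896]
```

Emit:
apply_moves([
  {"tx": 0.1, "ty": -0.3, "tz": 4.5, "twist": 0, "gripper": 0.5},
  {"tx": 0.1, "ty": -0.3, "tz": 4.5, "twist": 0, "gripper": 0.5},
  {"tx": 0.1, "ty": -0.3, "tz": 4.5, "twist": 0, "gripper": 0.28},
  {"tx": 0.1, "ty": -0.3, "tz": 4.5, "twist": 0, "gripper": 0.28},
  {"tx": 0.1, "ty": -0.3, "tz": 4.5, "twist": 0, "gripper": 0.28},
])

```text
t: 4.42
tcp_pos: [513.5, 58.4, 236.2]
orientation: [0.0, 0.771, 0.637, 0.001]
wrist_force: [0.0, 0.4, -0.1]
finger_gap: 26.2
grip_force: 0.0
```

Emit:
apply_moves([
  {"tx": 0.2, "ty": -1.8, "tz": 0, "twist": 0.15, "gripper": 0.28},
  {"tx": 0.7, "ty": -3.6, "tz": 0, "twist": 0.3, "gripper": 0.28},
  {"tx": 1.4, "ty": -5.2, "tz": 0, "twist": 0.45, "gripper": 0.28},
  {"tx": 2.4, "ty": -6.7, "tz": 0, "twist": 0.6, "gripper": 0.28},
  {"tx": 3.6, "ty": -8.1, "tz": 0, "twist": 0.75, "gripper": 0.28},
  {"tx": 4.9, "ty": -9.3, "tz": 0, "twist": 0.9, "gripper": 0.28},
  {"tx": 6.5, "ty": -10.3, "tz": 0, "twist": 1.05, "gripper": 0.28},
  {"tx": 8.1, "ty": -11.0, "tz": 0, "twist": 1.2, "gripper": 0.28},
  {"tx": 9.9, "ty": -11.4, "tz": 0, "twist": 1.35, "gripper": 0.28},
  {"tx": 11.7, "ty": -11.6, "tz": 0, "twist": 1.5, "gripper": 0.28},
])

```text
t: 5.68
tcp_pos: [420.9, 195.6, 235.7]
orientation: [-0.0, 0.998, -0.062, 0.0]
wrist_force: [0.3, -0.5, 0.0]
finger_gap: 25.3
grip_force: 0.3
```

```bash
python3 - <<'E'
from h import *
save("scene","a3.png");save("side","b3.png")
p,r=tool();s=sense();print(p.round(1),r.as_matrix().round(3).tolist(),s["t"],s["qpos"],s["wrist_force"])
for c in("scene","side"):
  print(spot("hook_knob",c,2))
  for q in ["clip","clip_tails","clip_pads","clip_stand"]: print(q,spot(q,c,4))
E
```

```text
[421.  196.9 235.6] [[0.993, -0.117, 0.001], [-0.117, -0.993, 0.001], [0.001, -0.001, -1.0]] 5.775 [-1.08401142  0.14048377  0.61233541  1.93612379 -0.09110327  1.09105795
 -2.12271485] [-0.38284176  0.12778208 -0.18908254]
[(0.48, [426.8, 189.9, 258.9])]
clip [(0.65, [358.7, -271.4, 30.9]), (0.61, [448.7, -290.6, 75.4]), (0.58, [474.1, -201.2, 34.0]), (0.51, [428.4, 188.6, 258.1])]
clip_tails [(0.57, [444.8, -293.9, 114.5]), (0.55, [470.6, -204.8, 72.2]), (0.5, [354.5, -269.5, 75.6]), (0.39, [642.9, 97.6, 121.5])]
clip_pads [(0.49, [358.7, -274.0, 3.6]), (0.48, [444.8, -294.4, 47.4]), (0.46, [474.5, -197.5, 4.1])]
clip_stand [(0.76, [447.6, -296.7, -1.3])]
[(0.67, [425.4, 189.8, 264.0])]
clip [(0.7, [358.5, -272.0, 31.1]), (0.58, [470.5, -199.0, 34.6]), (0.49, [446.3, -300.5, 76.4]), (0.39, [650.1, 22.5, 120.6])]
clip_tails [(0.8, [444.5, -295.6, 115.7]), (0.65, [475.3, -206.3, 73.8]), (0.57, [359.9, -277.0, 78.6])]
clip_pads [(0.8, [443.3, -297.5, 47.7]), (0.68, [357.9, -272.3, 4.4]), (0.58, [468.6, -200.1, 4.2])]
clip_stand [(0.57, [447.5, -292.7, -1.6]), (0.4, [647.8, 95.6, 117.4]), (0.26, [612.3, -406.1, 1.7])]
```

Emit:
apply_moves([
  {"tx": 0, "ty": 0, "tz": -6, "twist": 0, "gripper": 0.5},
  {"tx": 0, "ty": 0, "tz": -6, "twist": 0, "gripper": 0.5},
  {"tx": 8.2, "ty": 48.6, "tz": -6, "twist": -1.4, "gripper": 0.6},
  {"tx": 8.2, "ty": 48.6, "tz": -6, "twist": -1.4, "gripper": 0.6},
  {"tx": 8.2, "ty": 48.6, "tz": -6, "twist": -1.4, "gripper": 0.6},
  {"tx": 8.2, "ty": 48.6, "tz": -6, "twist": -1.4, "gripper": 0.6},
  {"tx": 8.2, "ty": 48.6, "tz": -6, "twist": -1.4, "gripper": 0.6},
  {"tx": 8.2, "ty": 48.6, "tz": -6, "twist": -1.4, "gripper": 0.6},
  {"tx": 8.2, "ty": 48.6, "tz": -6, "twist": -1.4, "gripper": 0.6},
  {"tx": 8.2, "ty": 48.6, "tz": -6, "twist": -1.4, "gripper": 0.6},
])

```text
t: 7.52
tcp_pos: [442.9, -205.5, 294.9]
orientation: [-0.001, 0.855, 0.518, -0.0]
wrist_force: [0.7, 1.0, 0.2]
finger_gap: 54.9
grip_force: 0.0
```

```bash
python3 - <<'E'
from h import *
p,r=tool();s=sense();print(p.round(1),s["t"],s["qpos"].round(2) if hasattr(s["qpos"],"round") else s["qpos"])
save("side","b4.png");save("scene","a4.png")
print(spot("hook_knob","scene",2),spot("hook_knob","side",2))
E
```

```text
[ 442.9 -205.5  294.9] 7.525 [-0.49  0.17  0.98  1.8  -0.15  1.25  0.05]
[(0.73, [478.5, 405.4, 0.5]), (0.5, [428.5, 192.5, 257.8])] [(0.45, [423.0, 188.5, 267.5])]
```

Emit:
apply_moves([
  {"tx": -7.8, "ty": 4.4, "tz": 6, "twist": -0.2, "gripper": 0.6},
  {"tx": -7.8, "ty": 4.4, "tz": 6, "twist": -0.2, "gripper": 0.6},
  {"tx": -7.8, "ty": 4.4, "tz": 6, "twist": -0.2, "gripper": 0.6},
  {"tx": -7.8, "ty": 4.4, "tz": 6, "twist": -0.2, "gripper": 0.6},
  {"tx": -7.8, "ty": 4.4, "tz": 6, "twist": -0.2, "gripper": 0.6},
])

```text
t: 8.35
tcp_pos: [446.7, -291.9, 235.8]
orientation: [-0.001, 0.8, 0.6, 0.001]
wrist_force: [0.2, 0.7, -0.4]
finger_gap: 55.0
grip_force: 0.0
```

```bash
python3 - <<'E'
from h import *
w=save("wrist","w3.png")
p,r=tool();s=sense();print(p.round(1),r.as_matrix().round(3).tolist(),s["t"],np.round(s["qpos"],2))
for q in ["clip","clip_tails","clip_pads","clip_stand"]: print(q,spot(q,"wrist",4))
x=cv2.resize(w[130:330,170:470],None,fx=2.6,fy=2.6,interpolation=cv2.INTER_CUBIC)
cv2.imwrite("pics/w3c.png",x[:,:,::-1])
E
```

```text
[ 446.7 -292.   235.8] [[0.28, 0.96, 0.001], [0.96, -0.28, 0.002], [0.002, 0.0, -1.0]] 8.4 [-0.21  0.34  0.93  1.8  -0.29  1.15  0.53]
clip [(0.9, [473.3, -203.2, 36.6]), (0.63, [356.7, -271.2, 33.8]), (0.55, [443.7, -294.9, 72.4])]
clip_tails [(0.94, [360.6, -273.6, 75.4]), (0.71, [451.1, -293.9, 113.2]), (0.67, [470.0, -199.1, 76.4])]
clip_pads [(0.93, [443.4, -295.1, 45.7]), (0.79, [359.8, -268.4, 6.7]), (0.7, [444.3, -293.9, 74.6]), (0.57, [474.0, -202.5, 8.0])]
clip_stand [(0.91, [447.3, -298.2, 3.3]), (0.35, [449.4, -294.0, 112.5])]
```

View pics/w3c.png

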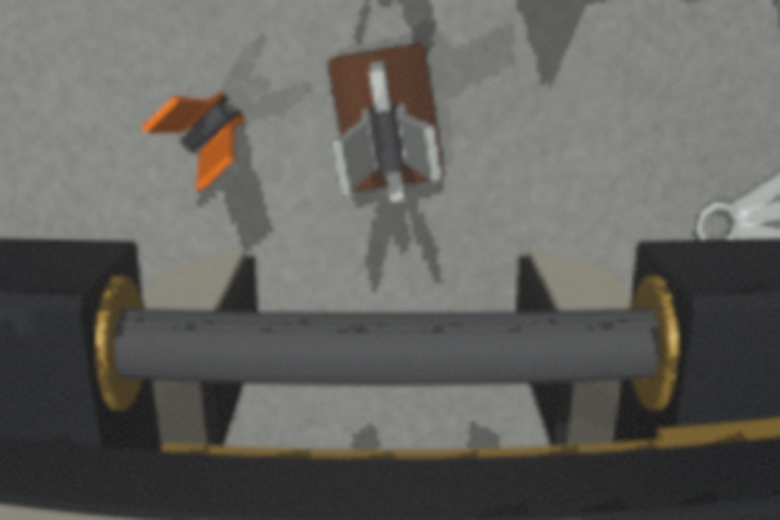

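The crop shows the grey clip on its brown stand. The plate edge runs from (376,65) to (396,198), the left tail end from (337,143) to (347,195) and the right from (433,125) to (441,180). The orange look-alike is at (200,135).

```bash
cat >> h.py <<'E'
def wray(u,v,z,c=None):
    c=c or imaging.calibration("wrist"); M=cv2.Rodrigues(np.array(c["rvec"],float))[0]
    d=np.array([(u-c["cx"])/c["fx"],(v-c["cy"])/c["fy"]]); th=np.linalg.norm(d)
    ray=M.T@np.array([*(np.sin(th)*d/max(th,1e-9)),np.cos(th)]); o=-M.T@np.array(c["tvec"]).ravel()
    return (o+ray*(z-o[2])/ray[2])
E
python3 - <<'E'
from h import *
for z,pts in [(62,[(376,65),(396,198)]),(112,[(337,143),(347,195)]),(112,[(433,125),(441,180)]),(18,[(330,60),(423,43)])]:
    P=[wray(170+a/2.6,130+b/2.6,z) for a,b in pts]
    d=P[1]-P[0];print(z,[x.round(1).tolist() for x in P],np.degrees(np.arctan2(d[1],d[0])).round(1))
E
```

```text
62 [[449.4, -263.9, 62.0], [440.9, -324.5, 62.0]] -97.9
112 [[428.5, -283.8, 112.0], [426.1, -304.7, 112.0]] -96.4
112 [[465.8, -287.4, 112.0], [463.0, -309.2, 112.0]] -97.4
18 [[426.4, -259.1, 18.0], [472.9, -264.0, 18.0]] -6.0
```

Emit:
apply_moves([
  {"tx": -0.3, "ty": 0, "tz": 3, "twist": -0.157, "gripper": 0.7},
  {"tx": -0.3, "ty": 0, "tz": 6, "twist": -0.157, "gripper": 0.7},
  {"tx": -0.3, "ty": 0, "tz": 9, "twist": -0.157, "gripper": 0.7},
  {"tx": -0.3, "ty": 0, "tz": 11.5, "twist": -0.157, "gripper": 0.7},
  {"tx": -0.3, "ty": 0, "tz": 13.5, "twist": -0.157, "gripper": 0.7},
  {"tx": -0.3, "ty": 0, "tz": 15.5, "twist": -0.157, "gripper": 0.7},
  {"tx": -0.3, "ty": 0, "tz": 15.5, "twist": -0.157, "gripper": 0.7},
  {"tx": -0.3, "ty": 0, "tz": 15.5, "twist": -0.157, "gripper": 0.7},
])

```text
t: 9.6
tcp_pos: [444.9, -296.8, 81.0]
orientation: [-0.0, 0.751, 0.66, 0.0]
wrist_force: [-0.4, -0.6, -0.6]
finger_gap: 64.1
grip_force: 0.0
```

Emit:
apply_moves([
  {"tx": 0, "ty": 0, "tz": 0, "twist": 0, "gripper": 0.4},
  {"tx": 0, "ty": 0, "tz": 0, "twist": 0, "gripper": 0.2},
  {"tx": 0, "ty": 0, "tz": 0, "twist": 0, "gripper": 0.1},
  {"tx": 0, "ty": 0, "tz": 0, "twist": 0, "gripper": 0.1},
  {"tx": 0, "ty": 0, "tz": 0, "twist": 0, "gripper": 0.1},
  {"tx": 0, "ty": 0, "tz": 0, "twist": 0, "gripper": 0.1},
  {"tx": 0, "ty": 0, "tz": 0, "twist": 0, "gripper": 0.1},
], squeeze=24)

```text
t: 10.48
tcp_pos: [444.5, -296.6, 80.2]
orientation: [-0.001, 0.751, 0.66, -0.0]
wrist_force: [0.6, -0.3, -0.7]
finger_gap: 19.4
grip_force: 24.0
```

Emit:
apply_moves([
  {"tx": 0, "ty": 0, "tz": -5, "twist": 0, "gripper": 0.1},
  {"tx": 0, "ty": 0, "tz": -10, "twist": 0, "gripper": 0.1},
  {"tx": 0, "ty": 0, "tz": -15.2, "twist": 0, "gripper": 0.1},
  {"tx": 6, "ty": 0.8, "tz": -15.2, "twist": -0.04, "gripper": 0.1},
  {"tx": 12, "ty": 1.7, "tz": -15.2, "twist": -0.08, "gripper": 0.1},
  {"tx": 18, "ty": 2.5, "tz": -15.2, "twist": -0.12, "gripper": 0.1},
  {"tx": 24, "ty": 3.4, "tz": -15.2, "twist": -0.16, "gripper": 0.1},
  {"tx": 29, "ty": 4.1, "tz": -15.2, "twist": -0.167, "gripper": 0.1},
  {"tx": 32.9, "ty": 4.65, "tz": -15.2, "twist": -0.167, "gripper": 0.1},
  {"tx": 32.9, "ty": 4.65, "tz": -15.2, "twist": -0.167, "gripper": 0.1},
])

```text
t: 11.72
tcp_pos: [533.6, 27.5, 231.9]
orientation: [-0.001, 0.691, 0.722, -0.0]
wrist_force: [0.7, -0.7, -0.2]
finger_gap: 19.2
grip_force: 24.0
```

Emit:
apply_moves([
  {"tx": 0, "ty": 0, "tz": 0, "twist": 0, "gripper": 0.1},
  {"tx": 0, "ty": 0, "tz": 0, "twist": 0, "gripper": 0.1},
])

```text
t: 11.98
tcp_pos: [532.9, 22.0, 232.6]
orientation: [-0.001, 0.694, 0.72, 0.0]
wrist_force: [0.1, -0.0, -0.2]
finger_gap: 19.4
grip_force: 24.0
```

```bash
python3 - <<'E'
from h import *
w=save("wrist","w5.png")
p,r=tool();s=sense();print(p.round(1),r.as_matrix().round(3).tolist(),s["t"],np.round(s["qpos"],2))
for q in ["clip","clip_tails","clip_pads","guard","tall_tin","short_tin_a"]: print(q,spot(q,"wrist",4))
a=save("side","b5.png")
for q in ["clip","clip_pads","guard","tall_tin"]: print(q,spot(q,"side",3))
cv2.imwrite("pics/w5c.png",cv2.resize(w,(800,500))[:,:,::-1])
E
```

```text
[533.   22.2 232.6] [[-0.035, 0.999, -0.001], [0.999, 0.035, 0.001], [0.001, -0.001, -1.0]] 12.025 [-0.74  0.31  0.78  1.8  -0.24  1.13  0.16]
clip [(0.68, [530.1, 27.7, 219.9])]
clip_tails [(0.76, [522.2, 26.3, 261.0])]
clip_pads [(0.63, [535.4, 23.4, 194.8])]
guard []
tall_tin [(0.71, [648.5, 29.8, 125.7])]
short_tin_a [(0.63, [645.8, 97.1, 122.5])]
clip [(0.73, [362.2, -269.6, 30.3]), (0.58, [448.5, -294.9, 0.2]), (0.54, [473.7, -202.7, 34.7])]
clip_pads [(0.53, [470.2, -199.5, 6.1]), (0.53, [359.2, -272.6, 8.6]), (0.47, [539.4, 22.8, 195.4])]
guard [(0.81, [549.4, -13.7, 165.9])]
tall_tin [(0.88, [650.3, 23.2, 119.4])]
```

View pics/w5c.png

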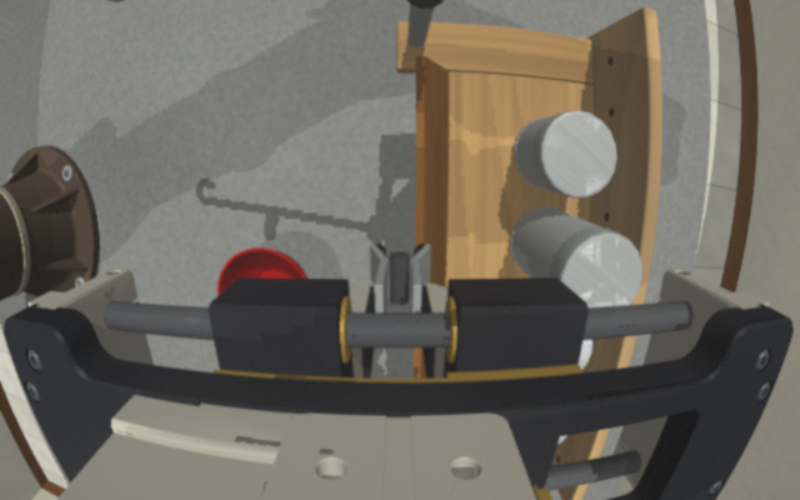

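The view shows the clip held in the fingers with its pin at (400,275). The guard's top strip is at columns 415–427, rows 70–260, and the tall tin's top is at (600,270). Next I measure the guard line more exactly.

```bash
python3 - <<'E'
from h import *
w=cv2.imread("pics/w5.png").astype(int)
for v in (70,100,130,160,185): print(v,[tuple(w[v,u][::-1]) for u in range(326,348,2)])
for u,v,z in [(417/1.25,75/1.25,163.7),(416/1.25,240/1.25,163.7),(427/1.25,75/1.25,166.3),(427/1.25,240/1.25,166.3)]: print(wray(u,v,z).round(1))
A=[wray(u,v,227) for u,v in ((560/1.25,270/1.25),(640/1.25,270/1.25),(600/1.25,233/1.25))];print(np.round(A,1))
cv2.imwrite("pics/w5d.png",cv2.resize(cv2.imread("pics/w5.png")[40:260,270:450],None,fx=2.7,fy=2.7,interpolation=cv2.INTER_CUBIC))
E
```

```text
70 [(np.int64(119), np.int64(120), np.int64(115)), (np.int64(120), np.int64(120), np.int64(116)), (np.int64(119), np.int64(120), np.int64(116)), (np.int64(108), np.int64(102), np.int64(94)), (np.int64(86), np.int64(63), np.int64(43)), (np.int64(86), np.int64(64), np.int64(43)), (np.int64(106), np.int64(77), np.int64(48)), (np.int64(101), np.int64(73), np.int64(44)), (np.int64(99), np.int64(72), np.int64(47)), (np.int64(97), np.int64(70), np.int64(44)), (np.int64(106), np.int64(76), np.int64(50))]
100 [(np.int64(138), np.int64(139), np.int64(132)), (np.int64(143), np.int64(142), np.int64(138)), (np.int64(140), np.int64(139), np.int64(135)), (np.int64(139), np.int64(123), np.int64(107)), (np.int64(141), np.int64(100), np.int64(60)), (np.int64(142), np.int64(100), np.int64(59)), (np.int64(138), np.int64(97), np.int64(58)), (np.int64(110), np.int64(79), np.int64(49)), (np.int64(98), np.int64(71), np.int64(45)), (np.int64(98), np.int64(71), np.int64(46)), (np.int64(100), np.int64(73), np.int64(49))]
130 [(np.int64(97), np.int64(97), np.int64(94)), (np.int64(96), np.int64(97), np.int64(93)
[... 840 characters left out ...]
), np.int64(45)), (np.int64(97), np.int64(70), np.int64(43))]
185 [(np.int64(97), np.int64(97), np.int64(94)), (np.int64(95), np.int64(96), np.int64(92)), (np.int64(97), np.int64(98), np.int64(94)), (np.int64(116), np.int64(92), np.int64(71)), (np.int64(125), np.int64(88), np.int64(54)), (np.int64(126), np.int64(89), np.int64(55)), (np.int64(117), np.int64(80), np.int64(49)), (np.int64(105), np.int64(74), np.int64(48)), (np.int64(100), np.int64(72), np.int64(46)), (np.int64(98), np.int64(69), np.int64(44)), (np.int64(98), np.int64(71), np.int64(46))]
[540.2 140.9 163.7]
[544.   33.2 163.7]
[546.4 140.7 166.3]
[551.1  34.  166.3]
[[618.5  34.1 227. ]
 [672.4  35.1 227. ]
 [640.1  55.3 227. ]]
```

View pics/w5d.png

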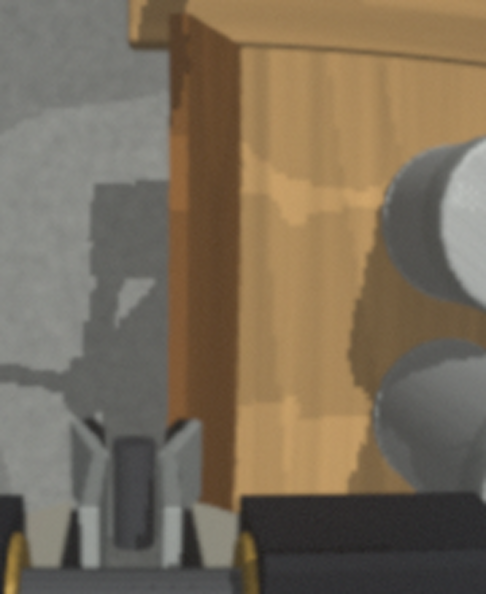

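Emit:
apply_moves([
  {"tx": 0.1, "ty": -0.5, "tz": 0, "twist": 0, "gripper": 0.1},
  {"tx": 0.1, "ty": 0.0, "tz": 1.0, "twist": 0, "gripper": 0.1},
  {"tx": 0.1, "ty": 0.45, "tz": 2.0, "twist": 0, "gripper": 0.1},
  {"tx": 0.1, "ty": 0.7, "tz": 2.5, "twist": 0, "gripper": 0.1},
  {"tx": 0.1, "ty": 0.95, "tz": 3.0, "twist": 0, "gripper": 0.1},
  {"tx": 0.1, "ty": 0.95, "tz": 3.0, "twist": 0, "gripper": 0.1},
  {"tx": 0.1, "ty": 0.95, "tz": 3.0, "twist": 0, "gripper": 0.1},
])

```text
t: 13.45
tcp_pos: [542.7, 24.8, 202.6]
orientation: [-0.001, 0.694, 0.72, 0.0]
wrist_force: [0.4, 0.0, 0.0]
finger_gap: 19.6
grip_force: 24.0
```

```bash
python3 - <<'E'
from h import *
w=save("wrist","w6.png");a=save("side","b6.png")
p,r=tool();s=sense();print(p.round(1),s["t"])
for c in("wrist","side"):
  for q in ["clip","clip_pads","clip_tails","guard"]: print(c,q,spot(q,c,6))
u,v=pix("side",[547,23,180]);u,v=int(u),int(v);print(u,v)
A=cv2.resize(a[v-50:v+50,u-60:u+60],(480,400),interpolation=cv2.INTER_CUBIC)
B=cv2.resize(w[120:260,240:400],(457,400),interpolation=cv2.INTER_CUBIC)
cv2.imwrite("pics/c6.png",cv2.resize(np.hstack([A,B]),(796,340))[:,:,::-1])
E
```

```text
[542.7  24.9 202.7] 13.55
wrist clip []
wrist clip_pads [(0.67, [551.9, 29.7, 169.2]), (0.22, [645.0, 95.6, 119.8])]
wrist clip_tails [(0.75, [534.9, 25.9, 230.5])]
wrist guard [(0.82, [550.7, -13.2, 169.1])]
side clip [(0.77, [467.7, -200.9, 37.8]), (0.54, [544.0, 22.0, 191.9])]
side clip_pads [(0.81, [357.3, -273.3, 9.8]), (0.69, [548.3, 25.9, 166.0]), (0.64, [469.3, -203.4, 6.7])]
side clip_tails [(0.62, [358.3, -276.2, 77.8]), (0.55, [476.7, -206.6, 77.3])]
side guard [(0.73, [547.9, -17.2, 162.8])]
314 195
```

View pics/c6.png

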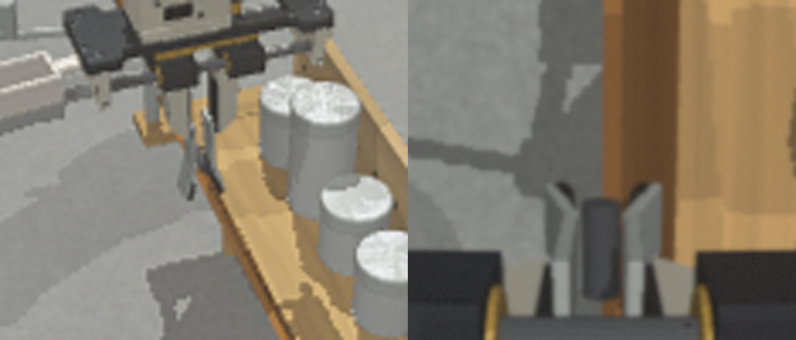

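The side view shows the open jaws straddling the guard edge at about (200,185). The wrist crop shows the guard strip (605–620) between the jaw tips (550 and 655), so I continue down the slope.

Emit:
apply_moves([
  {"tx": -0.05, "ty": 0.25, "tz": 0.5, "twist": 0, "gripper": 0.1},
  {"tx": -0.05, "ty": 0.5, "tz": 1.0, "twist": 0, "gripper": 0.1},
  {"tx": -0.05, "ty": 0.8, "tz": 1.65, "twist": 0, "gripper": 0.1},
  {"tx": -0.05, "ty": 0.8, "tz": 1.65, "twist": 0, "gripper": 0.1},
  {"tx": -0.05, "ty": 0.8, "tz": 1.65, "twist": 0, "gripper": 0.1},
])

```text
t: 14.58
tcp_pos: [550.6, 24.6, 185.9]
orientation: [-0.001, 0.694, 0.72, -0.0]
wrist_force: [1.1, 0.2, -0.6]
finger_gap: 19.3
grip_force: 24.0
```

Emit:
apply_moves([
  {"tx": 0, "ty": 0, "tz": 0, "twist": 0, "gripper": 0.26},
  {"tx": 0, "ty": -0.2, "tz": 0.1, "twist": 0, "gripper": 0.3},
  {"tx": 0, "ty": -0.5, "tz": 0.2, "twist": 0, "gripper": 0.35},
  {"tx": 0, "ty": -0.9, "tz": 0.3, "twist": 0, "gripper": 0.4},
  {"tx": 0, "ty": -1.2, "tz": 0.3, "twist": 0, "gripper": 0.45},
  {"tx": 0, "ty": -1.5, "tz": 0.3, "twist": 0, "gripper": 0.5},
  {"tx": 0, "ty": -1.7, "tz": 0.3, "twist": 0, "gripper": 0.55},
  {"tx": 0, "ty": -1.8, "tz": 0.3, "twist": 0, "gripper": 0.6},
  {"tx": 0, "ty": -1.8, "tz": 0.3, "twist": 0, "gripper": 0.6},
])

```text
t: 15.7
tcp_pos: [532.8, 24.1, 183.1]
orientation: [-0.001, 0.694, 0.72, 0.0]
wrist_force: [0.1, -0.3, -0.3]
finger_gap: 55.0
grip_force: 0.0
```

```bash
python3 - <<'E'
from h import *
w=save("wrist","w7.png");a=save("side","b7.png")
p,r=tool();s=sense();print(p.round(1),s["t"],s["wrist_force"],s["grip_force"],s["finger_gap"])
for c in("wrist","side"):
  for q in ["clip","clip_pads","clip_tails"]: print(c,q,[x for x in spot(q,c,6) if x[1][0]>500])
u,v=314,195
A=cv2.resize(a[v-50:v+50,u-60:u+60],(480,400),interpolation=cv2.INTER_CUBIC)
B=cv2.resize(w[120:260,240:400],(457,400),interpolation=cv2.INTER_CUBIC)
cv2.imwrite("pics/c7.png",cv2.resize(np.hstack([A,B]),(796,340))[:,:,::-1])
E
```

```text
[532.8  24.1 183. ] 15.8 [0.13367268 0.93664449 0.59211654] 0.0 54.95887710384782
wrist clip [(0.87, [539.6, 26.0, 174.3])]
wrist clip_pads [(0.89, [550.2, 26.5, 150.8])]
wrist clip_tails [(0.59, [525.1, 25.8, 208.3])]
side clip []
side clip_pads [(0.46, [549.8, 26.3, 150.7])]
side clip_tails [(0.6, [520.5, 25.6, 214.0])]
```

View pics/c7.png

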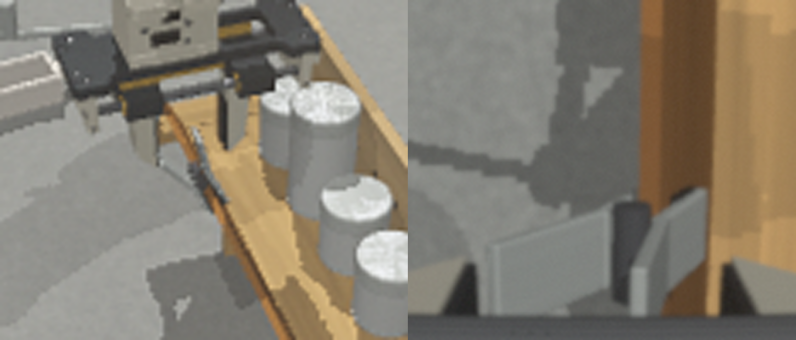

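The clip sits on the guard tilted with it: pads (550,151), tails (523,211), which is about 0.42 rad. The wrist crop shows both tails free of the fingers. I open wider and retract.

Emit:
apply_moves([
  {"tx": 0, "ty": -0.3, "tz": 0, "twist": 0, "gripper": 0.85},
  {"tx": 0, "ty": -0.3, "tz": 0, "twist": 0, "gripper": 0.85},
  {"tx": 0, "ty": -0.3, "tz": 0, "twist": 0, "gripper": 0.85},
  {"tx": 0, "ty": -0.3, "tz": -2, "twist": 0, "gripper": 0.85},
  {"tx": 0, "ty": -0.3, "tz": -5, "twist": 0, "gripper": 0.85},
  {"tx": 0, "ty": -0.3, "tz": -10, "twist": 0, "gripper": 0.85},
  {"tx": 0, "ty": -0.3, "tz": -12, "twist": 0, "gripper": 0.85},
  {"tx": 0, "ty": -0.3, "tz": -12, "twist": 0, "gripper": 0.85},
])

```text
t: 17.1
tcp_pos: [530.6, 23.8, 304.2]
orientation: [0.0, 0.694, 0.72, 0.001]
wrist_force: [0.5, 0.7, -1.0]
finger_gap: 78.0
grip_force: 0.0
```

```bash
python3 - <<'E'
from h import *
w=save("wrist","w8.png");a=save("side","b8.png");sc=save("scene","a8.png")
p,r=tool();s=sense();print(p.round(1),s["t"],s["wrist_force"])
for c in("wrist","side","scene"):
  for q in ["clip","clip_pads","clip_tails","hook_knob","tall_tin"]: print(c,q,[x for x in spot(q,c,6) if x[1][0]>400 and x[1][1]>-150])
u,v=314,195
A=cv2.resize(a[v-50:v+50,u-60:u+60],(480,400),interpolation=cv2.INTER_CUBIC)
B=cv2.resize(w[120:260,240:400],(457,400),interpolation=cv2.INTER_CUBIC)
cv2.imwrite("pics/c8.png",cv2.resize(np.hstack([A,B]),(796,340))[:,:,::-1])
E
```

```text
[529.1  24.  301.8] 17.25 [ 0.3246296   0.55887137 -0.76099349]
wrist clip [(0.91, [533.8, 29.2, 171.4])]
wrist clip_pads [(0.64, [549.9, 24.5, 147.2])]
wrist clip_tails [(0.89, [524.4, 25.2, 207.6])]
wrist hook_knob []
wrist tall_tin [(0.73, [649.7, -44.3, 118.1]), (0.68, [644.2, 27.7, 123.6])]
side clip [(0.67, [538.4, 19.9, 177.5])]
side clip_pads [(0.53, [550.0, 23.2, 150.9])]
side clip_tails [(0.44, [523.4, 28.5, 214.1])]
side hook_knob [(0.71, [538.8, 19.7, 175.8])]
side tall_tin [(0.89, [650.5, 22.6, 117.9])]
scene clip [(0.47, [543.4, 25.8, 178.6]), (0.38, [424.7, 193.7, 260.6]), (0.17, [647.3, 24.4, 125.1])]
scene clip_pads [(0.67, [553.6, 26.1, 149.5])]
scene clip_tails [(0.64, [525.6, 22.8, 209.9])]
scene hook_knob [(0.75, [424.5, 193.6, 256.0])]
scene tall_tin [(0.62, [647.2, 27.5, 125.5]), (0.23, [482.5, 408.9, -3.0])]
```

View pics/c8.png

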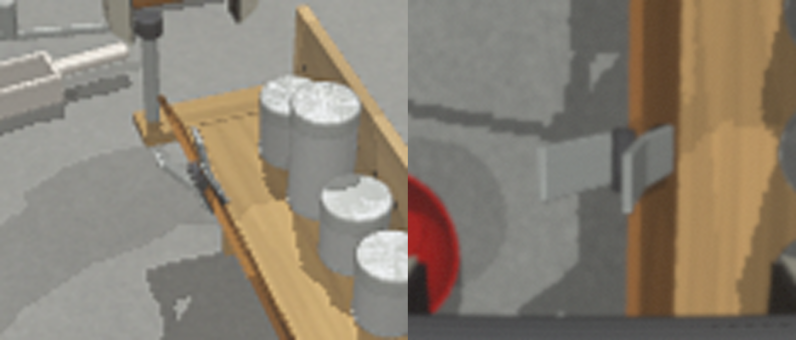

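The wrist view shows the clip seated square on the guard edge at (625,160), with the gripper clear. Pin height is about 12 mm, the tilt is about 0.41 rad, it's in line with the tall tin, and the hook arm is at about 1.75 rad.

```bash
python3 -c "
from bench import bot
print(bot.finish_job())"
```

```text
the job is handed in; nothing more can be done
None
```

I swung the hook arm out to about 1.75 rad and clipped the clip on the guard in front of the tall tin, pin about 12 mm above the edge and tilt about 0.41 rad (guard 0.45). The job is handed in, but the result was not reported back.

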